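# Crank the loaded board carriage under the test head

## Robot

A 6-joint arm with a two-finger parallel gripper is mounted at the origin on the work surface. World frame = base frame: x ahead of the robot, y to its left, z up, the work surface at z = 0. Lengths are in m, angles in rad, forces in N, time in s.
With the tool pointing down it reaches from about 0.225 to 0.875 m from the base axis. Payload 3.4 kg.
Tool frame: the origin (TCP) lies on the mounting face of the last link; the fingertips stand 173 mm ahead of it and the grasp point (between the pads) lies 155 mm ahead of it; y points along the fingers, x is the direction in which the jaws open and shut, and the axes are right-handed (so a half turn about y gives the same grasp; the last joint's range is limited). The gripper opens to 85 mm and grips with 20 to 120 N. Pads are 22 mm wide; open, the fingers measure 114 mm over their backs; the gripper's body (76 mm by 85 mm) begins 54 mm behind the grasp point. The pads swing forward as they close: fully open they stand 13 mm farther back than shut.
Start: joints at [1.075, 0.276, 1.505, -0, 1.361, -0.121], TCP at [0.211, 0.535, 0.405] pointing down, gripper open.
Joint ranges: [-2.89, 2.89], [-0.75, 2.08], [0.22, 2.7], [-1.18, 4.32], [0.11, 2.71], [-2.7, 2.7]. Speed limits (rad/s): [2.57, 2.57, 3.14, 3.14, 3.14, 3.14].

## Interface

Orientations are given as a unit quaternion [w, x, y, z].
In Python, from rig import manip, vision, ticket gives the robot as it stands.
- The arm moves only by the tool arm_command, never from a script. Its argument "increments" is one flat list of numbers, 7 for each row, row after row: the turn, a rotation vector about the tool's x, y, z in rad, then the shift along the tool's x, y, z in cm, then the closure, from 0 (fully open) to 1 (shut). In form: [wx, wy, wz, tx, ty, tz, hand, wx, wy, wz, tx, ty, tz, hand, ...]. A call has 1 to 8 rows; each row shifts and turns the commanded pose from where the row before left it, along the tool's axes as they then stand; what a row does not reach is not made up. A row lasts 1/8 s, in which the tool goes at most 62.5 mm and 10.7 degrees, less where a joint would pass 70% of its speed; a pose out of reach is approached as far as the arm can. A call is refused whole if a number of a shift passes 6.25 or a number of a turn 0.188, either way. A call with a gripper value outside its range is refused whole. The fingers move at their own pace and stop on an object; "grip_force" is the grip in N (left out, the last holds). Time passes only in rows, so rows that do not move let the fingers close. It gives the time, the measured TCP pose, the force and the opening at its end, in the units of the state.
- manip.get_state(): the state, without advancing time (a new reading comes with each control period).
- vision.get_image(name): name is "scene" or "top"; returns the picture (480x640x3 uint8, red, green, blue); there is no depth.
- vision.camera_params(name): a dict with "vfov" (degrees; the focal length in pixels is half the picture's height over the tangent of half this angle, whatever the lens; pixels are square), "cx", "cy" (the principal point, pixels), "R" (3x3) and "t" (3): a world point X has camera coordinates R X + t. Camera axes: x right, y down, z forward; pixel columns grow to the right and rows downward; lengths in m; the calibration is good to about 2 mm. A picture is of the moment at which its call begins. camera_params takes no time and is no camera call.
- ticket.sign_off(): hands the job in, once; it reports no verdict.
The state is a dict: "clock": time; "qpos": joint angles; "qd": joint speeds; "effort": joint torques, N m; "position": TCP position; "ee_rot": TCP orientation; "contact_force": force on the tool from outside, world axes, zero at the start; "moment": the same for the moment, N m; "width": finger opening in m.
Only numpy, scipy, OpenCV 4.12 (cv2) and the standard library are available. Lean on these libraries where they do the work, as an engineer would, in place of code of your own. Each camera call takes 0.05 s, during which the arm holds its last target.

## Task

Two hand-cranked board test fixtures stand on the bench. On the one whose carriage holds the green board with the blue module, swing the folded crank handle with the red ball fully upright until it latches, and only then turn the wheel clockwise (seen from above) until the carriage is fully home under the black test head. Leave the handle latched upright, let go, and do not touch the fixture with the empty carriage.

Things in the scene. Friction and masses are not known exactly. Their poses are not given: they have to be found in the camera images.
- loaded: Bolted-down fixture to operate: 240x190 mm base, grey hand wheel; beyond it a carriage with green board + blue module, and black test head (122 mm high). Origin: bench level, under the wheel axis; z up, x from wheel to carriage, y left. Wheel disc radius 45, top 55 high (hub 57). Two dark posts, 86 high, at x -81 to -63, hold the folded handle's tail: no turning until it is up past 65 deg.
- loaded_hinge (a point): Centre of the handle's level hinge pin, between steel cheeks (26 mm wide, top 86). At wheel angle 0: fixture x -52, y 0, 77 mm high; it goes round with the wheel (radius 52). Folded, the handle runs level from here over the wheel's centre; its free end swings up over the pin. Stem 11 mm thick; red ball 26 mm in diameter, centre 60 mm from the pin, swivels freely on a cross pin parallel to the hinge, so a firm pinch along that pin can swing it.
- loaded_handle (a joint): Its folding handle, rad: 0 = folded flat across the wheel (starts 0 to 0.2), 1.571 = upright against its stop. Stiff hinge (0.03 N m), stays where left. From about 0.9 a spring ball catch resists slightly, clicks over at about 1.2 and then holds the handle upright.
- loaded_wheel (a joint): Its hand wheel, rad: starts at 0, grows clockwise seen from above, end stop at 1.6 (carriage fully home). Clockwise swings the upright handle from the fixture's -x side round to its +y side. Needs about 3 N at the handle; stays where left. It drives the carriage 37.5 mm per rad towards fixture -y, 60 mm in all.
- empty: The other fixture, bolted down, the same in build, size and axes (origin at bench level under its wheel axis), but its dark carriage is empty, with no board. Must not be touched.

How it is judged:
By the outcome, as a careful person would: the job done as asked, in the order asked, and still so for the second after the job is handed in, with the robot touching nothing.
It also fails if it takes over 43 s, if anything falls off the work surface, if the arm or the gripper's body presses on something with over 40 N, if the wrist force passes 120 N, or if a joint passes its speed limit or range.

## Working session

There is one attempt and no reset: what is moved stays moved. The work goes in short steps, Python scripts to look and compute and a tool call to move; the robot and the scene stay as the last step left them, time stands still between calls to the robot, and variables do not carry over. Pictures are saved under pics/ and viewed, and the job is handed in when it is done.

Besides the shell and the picture viewer there is one more tool, called as name(argument=value, ...) on one line, values as JSON. arm_command: Moves the arm, as the interface text tells. Its arguments: {"type":"object","properties":{"increments":{"type":"array"},"grip_force":{"type":"number"}},"required":["increments"]}

```bash
mkdir -p pics; ls; python3 - <<'E'
from rig import manip, vision
import cv2
for n in ("scene","top"):
    cv2.imwrite(f"pics/{n}0.png",vision.get_image(n)[:,:,::-1]); p=vision.camera_params(n); print(n,p)
print(manip.get_state())
E
```

```text
pics
scene {'vfov': 56.321944598529974, 'cx': 330.7506422436412, 'cy': 241.95054082871133, 'R': array([[-0.82377711,  0.56685511,  0.0081581 ],
       [ 0.4967339 ,  0.72865983, -0.47149792],
       [-0.27321549, -0.38435679, -0.88182944]]), 't': array([ 0.41820022, -0.21342087,  0.83953608])}
top {'vfov': 47.586111742717826, 'cx': 318.27766315922935, 'cy': 241.74094042184723, 'R': array([[-0.00987354, -0.99962055, -0.02571518],
       [-0.98183455,  0.01456449, -0.18917928],
       [ 0.18948202,  0.02338018, -0.98160579]]), 't': array([0.01590932, 0.50688157, 0.90816375])}
{'clock': 0.1, 'qpos': array([ 1.07498550e+00,  2.76549713e-01,  1.50600532e+00,  1.54550703e-05,
        1.36069735e+00, -1.20985835e-01]), 'qd': array([-0.00073736, -0.00157039, -0.00180217, -0.00060405,  0.00193455,
       -0.00034253]), 'effort': array([-1.01843057e-05, -4.17703092e+01, -2.46405280e+01, -1.07382350e-04,
        5.79567393e-03,  4.26696118e-06]), 'position': array([0.21042107, 0.53492047, 0.40391621]), 'ee_rot': array([-0.58413925,  0.58466858,  0.39756131, -0.39860882]), 'contact_force': array([0.44475238, 0.43289371, 0.18221703]), 'moment': array([ 0.02441718, -0.02748386,  0.05738436]), 'width': 0.0858030538827341}
```

View pics/scene0.png

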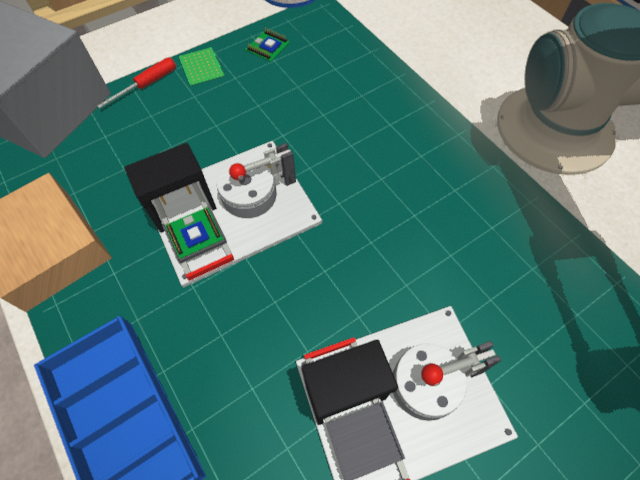

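View pics/top0.png

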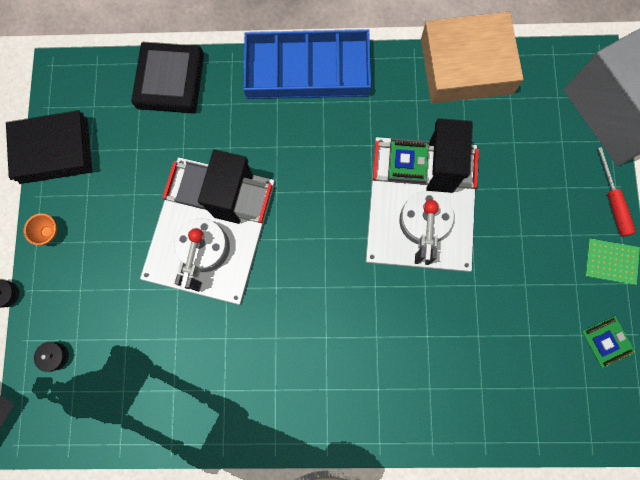

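```bash
python3 - <<'E'
import cv2
a=cv2.imread("pics/scene0.png")[130:295,115:335]; b=cv2.imread("pics/top0.png")[110:280,355:495]
cv2.imwrite("pics/sc.png",cv2.resize(a,None,fx=3.6,fy=3.6,interpolation=cv2.INTER_CUBIC))
cv2.imwrite("pics/tc.png",cv2.resize(b,None,fx=3.5,fy=3.5,interpolation=cv2.INTER_CUBIC))
E
```

```text
(no output)
```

View pics/sc.png

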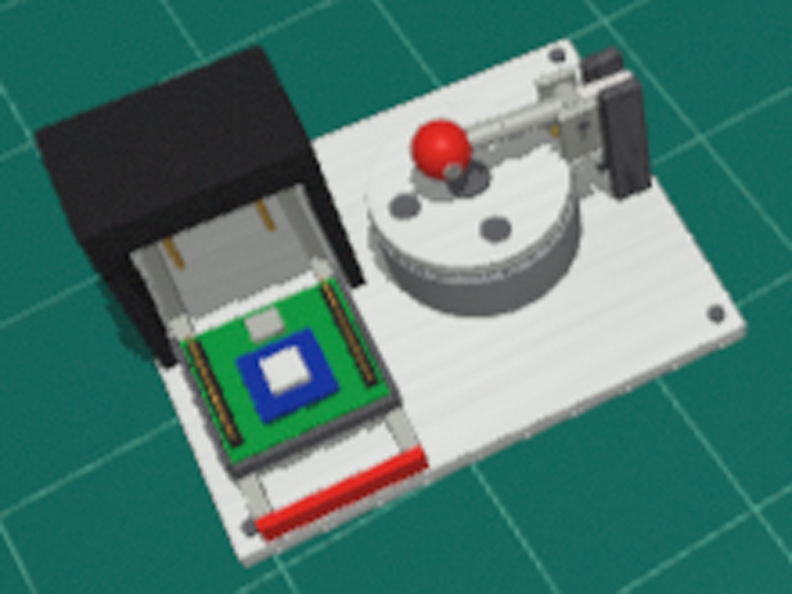

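View pics/tc.png

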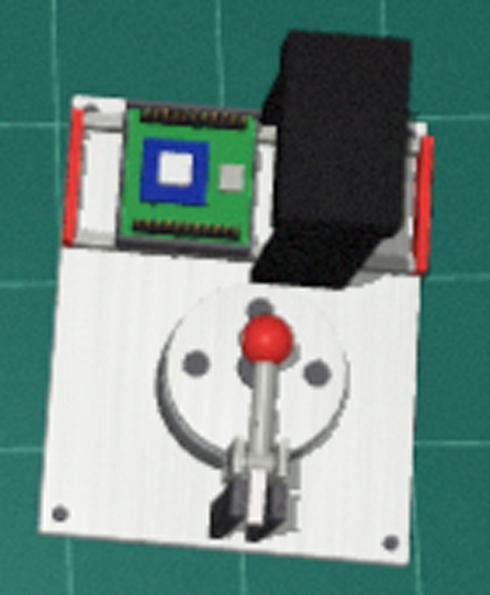

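```bash
cat > h.py <<'E'
import numpy as np, cv2
from rig import manip, vision
def cam(n):
    p=vision.camera_params(n); f=240/np.tan(np.radians(p['vfov'])/2)
    K=np.array([[f,0,p['cx']],[0,f,p['cy']],[0,0,1]]); return K,p['R'],p['t']
def proj(n,X):
    K,R,t=cam(n); return cv2.projectPoints(np.asarray(X,float).reshape(-1,3),cv2.Rodrigues(R)[0],t,K,None)[0].reshape(-1,2)
def tri(s,t):
    P=[(lambda K,R,T:K@np.c_[R,T])(*cam(n)) for n in("scene","top")]
    X=cv2.triangulatePoints(P[0],P[1],np.float64(s).reshape(2,1),np.float64(t).reshape(2,1))[:,0]; X=X[:3]/X[3]
    return X,proj("scene",X)[0]-s,proj("top",X)[0]-t
def red(img,box):
    x0,y0,x1,y1=box; c=img[y0:y1,x0:x1].astype(int)
    m=((c[...,0]>110)&(c[...,1]<70)&(c[...,2]<70)).astype(np.uint8)
    cs=max(cv2.findContours(m,cv2.RETR_EXTERNAL,cv2.CHAIN_APPROX_NONE)[0],key=cv2.contourArea)
    (x,y),r=cv2.minEnclosingCircle(cs); return np.array([x+x0,y+y0]),r
E
python3 - <<'E'
from h import *
np.set_printoptions(precision=4,suppress=True)
S=cv2.imread("pics/scene0.png")[:,:,::-1];T=cv2.imread("pics/top0.png")[:,:,::-1]
a,ra=red(S,(220,155,255,190)); b,rb=red(T,(415,190,450,225)); print(a,ra,b,rb,tri(a,b))
s=lambda u,v:np.array([u/3.6+115-.36,v/3.6+130-.36]); t=lambda u,v:np.array([u/3.5+355-.36,v/3.5+110-.36])
for n,p,q in [("scr-x+y",(716,314),(60,513)),("scr-x-y",(557,55),(391,543)),("scr+x+y",(249,527),(92,108)),
  ("hole+y",(496,229),(196,363)),("hole+x",(405,207),(260,308)),("corner -x+y",(745,330),(40,532)),("corner -x-y",(572,42),(408,562))]:
    print(n,tri(s(*p),t(*q)))
E
```

```text
[237.375 171.125] 8.149103164672852 [430.3261 206.9565] 7.335212230682373 (array([ 0.5574, -0.1824,  0.0826]), array([-0.749 , -0.1767]), array([-0.2856,  0.3769]))
scr-x+y (array([ 0.4849, -0.0853,  0.0137]), array([-0.9466, -0.2644]), array([-0.4252,  0.4203]))
scr-x-y (array([ 0.467 , -0.2545,  0.0132]), array([-0.7824, -0.1945]), array([-0.3469,  0.4209]))
scr+x+y (array([ 0.7048, -0.1086,  0.0142]), array([-1.4688, -0.3293]), array([-0.473 ,  0.6863]))
hole+y (array([ 0.5531, -0.1523,  0.0561]), array([-0.9288, -0.229 ]), array([-0.3655,  0.4503]))
hole+x (array([ 0.5806, -0.1853,  0.056 ]), array([-1.4229, -0.3358]), array([-0.5342,  0.7163]))
corner -x+y (array([ 0.4763, -0.0751,  0.0057]), array([-1.0427, -0.2965]), array([-0.4765,  0.4565]))
corner -x-y (array([ 0.4565, -0.2626,  0.009 ]), array([-1.9587, -0.5023]), array([-0.8866,  1.0553]))
```

```bash
python3 - <<'E'
from h import *
from scipy.spatial.transform import Rotation as Ro
np.set_printoptions(precision=4,suppress=True)
s=manip.get_state(); q=s['ee_rot']; R=Ro.from_quat(np.r_[q[1:],q[0]]).as_matrix(); print(R)
yaw=-.1055; xh=np.array([np.cos(yaw),np.sin(yaw),0]); yh=np.array([-xh[1],xh[0],0]); O=np.array([.550,-.1823,0])
def W(x,y,z): return O+x*xh+y*yh+np.array([0,0,z])
ang=[np.arctan2(R[1,0],R[0,0]), np.arctan2(yh[1],yh[0])]
print("toolx yaw now, wanted", ang)
# overlay
for n in("scene","top"):
    im=cv2.imread(f"pics/{n}0.png")
    circ=[W(.045*np.cos(a),.045*np.sin(a),.055) for a in np.linspace(0,6.28,60)]
    for p in circ: cv2.circle(im,tuple(int(v) for v in proj(n,p)[0]),0,(255,0,255),-1)
    for p in [W(-.052,0,.077),W(-.052+.06*np.cos(.094),0,.0826),W(-.081,0,.086),W(-.063,0,.086)]: cv2.circle(im,tuple(int(round(v)) for v in proj(n,p)[0]),1,(0,255,255),-1)
    for x in(.04,.05,.06,.07): # head-side ruler at z=.122
        cv2.line(im,*[tuple(int(round(v)) for v in proj(n,W(x,y,.122))[0]) for y in(0.01,-.08)],(0,int(x*2500),255-int(x*2500)),1)
    c=im[130:295,115:335] if n=="scene" else im[110:280,355:495]
    cv2.imwrite(f"pics/ov_{n}.png",cv2.resize(c,None,fx=3.5,fy=3.5,interpolation=cv2.INTER_NEAREST))
    K,Rr,t=cam(n)
E
```

```text
[[ 0.3661 -0.0008 -0.9306]
 [ 0.9306 -0.0015  0.3661]
 [-0.0016 -1.      0.0002]]
toolx yaw now, wanted [np.float64(1.1959682802230913), np.float64(1.4652963267948966)]
```

View pics/ov_scene.png

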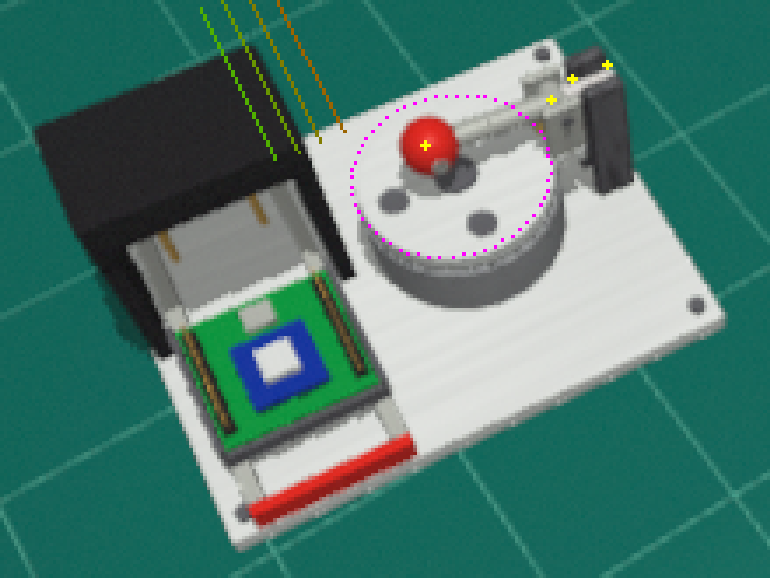

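View pics/ov_top.png

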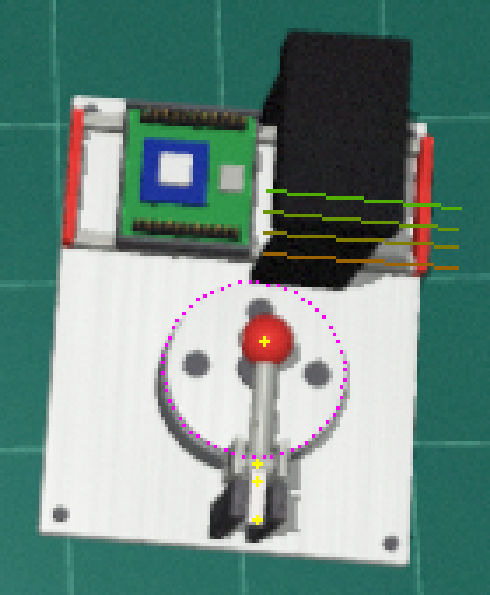

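arm_command(increments=[0,0,0,-3.38,0,-3.66,0,0,0,0,-3.38,0,-3.66,0,0,0,0,-3.38,0,-3.66,0,0,0,0,-3.38,0,-3.66,0,0,0,0,-3.38,0,-3.66,0,0,0,0,-3.38,0,-3.66,0,0,0,0,-3.38,0,-3.66,0,0,0,0,-3.38,0,-3.66,0])

```text
clock: 1.1
position: [0.3842, 0.1748, 0.4045]
ee_rot: [0.584, -0.584, -0.398, 0.398]
contact_force: [1.0, 0.1, -0.5]
width: 0.0851
```

arm_command(increments=[0,0,0,-3.38,0,-3.66,0,0,0,0,-3.38,0,-3.66,0,0,0,0,-3.38,0,-3.66,0,0,0,0,-3.38,0,-3.66,0,0,0,0,-3.38,0,-3.66,0,0,0,0,-3.38,0,-3.66,0,0,0,0,-3.38,0,-3.66,0,0,0,0,-3.38,0,-3.66,0])

```text
clock: 2.1
position: [0.5579, -0.1841, 0.4042]
ee_rot: [0.585, -0.584, -0.398, 0.398]
contact_force: [0.6, 0.1, 0.2]
width: 0.0853
```

arm_command(increments=[0,-0.135,0,0,2,0,0,0,-0.134,0,0,2,0,0,0,0,0,0,0,0,0])

```text
clock: 2.48
position: [0.5569, -0.1825, 0.3626]
ee_rot: [0.528, -0.525, -0.472, 0.473]
contact_force: [0.6, 0.5, 0.5]
width: 0.0855
```

```bash
cat >> h.py <<'E'
from scipy.spatial.transform import Rotation as Ro
np.set_printoptions(precision=4,suppress=True)
def pose():
    s=manip.get_state(); q=s['ee_rot']; return s['position'],Ro.from_quat(np.r_[q[1:],q[0]]).as_matrix(),s
def snap(name,box=None,f=3):
    for n in("scene","top"):
        im=vision.get_image(n)[:,:,::-1]; cv2.imwrite(f"pics/{name}_{n}_full.png",im)
        x0,y0,x1,y1=(60,60,340,280) if n=="scene" else (330,60,530,290)
        cv2.imwrite(f"pics/{name}_{n}.png",cv2.resize(im[y0:y1,x0:x1],None,fx=2.6,fy=2.6,interpolation=cv2.INTER_CUBIC))
E
python3 - <<'E'
from h import *
snap("a"); p,R,s=pose(); print(p,R,s['qpos'])
B=np.array([.5576,-.183,.0826]); print("err tool cm", R.T@(B-np.array([0,0,-.155])-p)*100)
E
```

```text
[ 0.5576 -0.1825  0.3649] [[ 0.1075  0.     -0.9942]
 [ 0.9942  0.0001  0.1075]
 [ 0.0001 -1.      0.    ]] [-0.4349  0.3177  1.545   0.0001  1.279  -1.898 ]
err tool cm [-0.0504 12.7283 -0.0057]
```

View pics/a_scene.png

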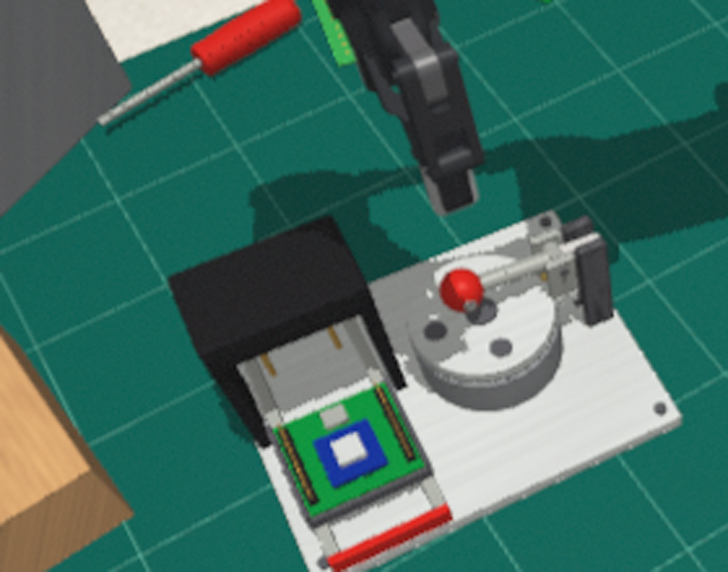

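View pics/a_top.png

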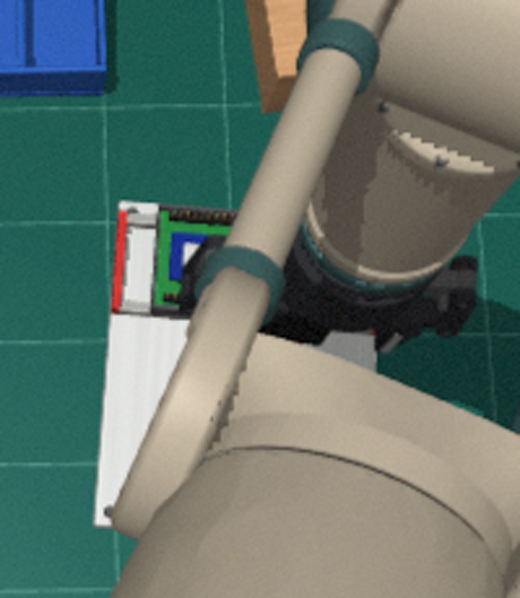

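arm_command(increments=[0,0,0,-0.05,2.5,0,0,0,0,0,0,2.5,0,0,0,0,0,0,2.5,0,0,0,0,0,0,2.3,0,0,0,0,0,0,2.0,0,0,0,0,0,0,1.1,0,0,0,0,0,0,0,0,0])

```text
clock: 3.45
position: [0.5576, -0.1829, 0.2357]
ee_rot: [0.526, -0.526, -0.473, 0.473]
contact_force: [-0.3, 0.6, -0.0]
width: 0.0855
```

```bash
python3 - <<'E'
from h import *
snap("b"); p,R,s=pose(); print(p,s['contact_force'])
E
```

```text
[ 0.5579 -0.1831  0.2366] [ 0.0691 -0.2101  0.2602]
```

View pics/b_scene.png

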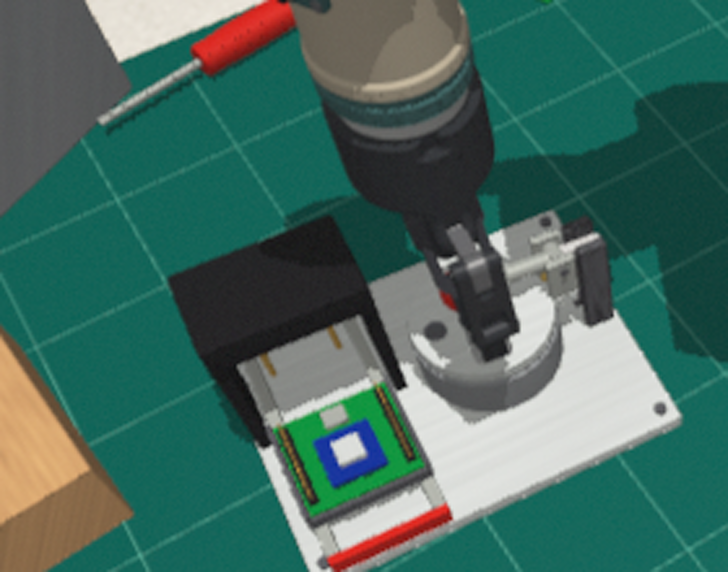

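arm_command(increments=[0,0,0,0,0,0,0.4,0,0,0,0,0,0,0.6,0,0,0,0,0,0,0.8,0,0,0,0,0,0,1,0,0,0,0,0,0,1,0,0,0,0,0,0,1], grip_force=50)

```text
clock: 4.3
position: [0.5575, -0.183, 0.2357]
ee_rot: [-0.526, 0.526, 0.473, -0.473]
contact_force: [-0.4, 0.8, 0.9]
width: 0.0233
```

```bash
python3 - <<'E'
from h import *
snap("c"); p,R,s=pose(); print(p,s['contact_force'],s['width'],s['moment'])
E
```

```text
[ 0.5575 -0.183   0.2357] [0.2438 1.2444 0.3027] 0.022929498230306725 [ 0.014  -0.08   -0.0242]
```

View pics/c_scene.png

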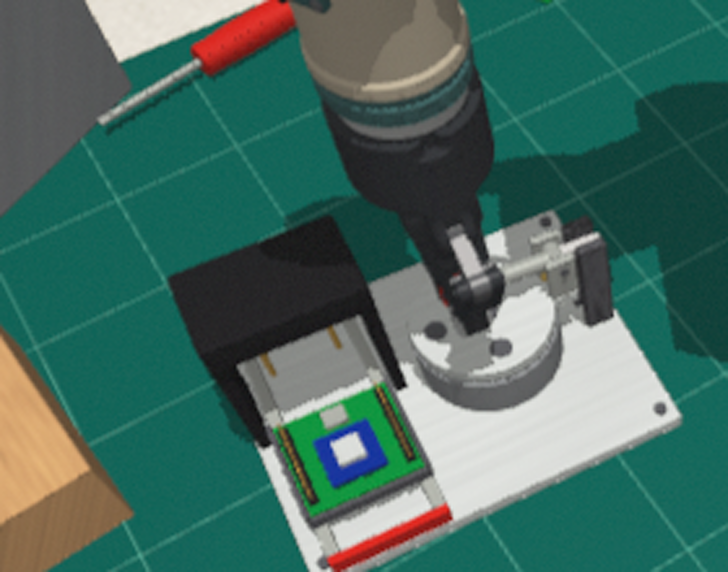

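```bash
python3 - <<'E'
import numpy as np
th=np.linspace(.094,1.571,13); 
for a,b in zip(th,th[1:]): print(round(b,3), np.round([-6*(np.sin(b)-np.sin(a)),6*(np.cos(a)-np.cos(b))],2))
E
```

```text
0.217 [-0.73  0.11]
0.34 [-0.71  0.2 ]
0.463 [-0.68  0.29]
0.586 [-0.64  0.37]
0.709 [-0.59  0.45]
0.832 [-0.53  0.51]
0.956 [-0.46  0.58]
1.079 [-0.39  0.63]
1.202 [-0.31  0.67]
1.325 [-0.22  0.7 ]
1.448 [-0.14  0.73]
1.571 [-0.05  0.74]
```

arm_command(increments=[0,0,0,0,-0.73,0.11,1,0,0,0,0,-0.71,0.2,1,0,0,0,0,-0.68,0.29,1,0,0,0,0,-0.64,0.37,1,0,0,0,0,0,0,1])

```text
clock: 5.03
position: [0.5477, -0.182, 0.2643]
ee_rot: [-0.525, 0.526, 0.473, -0.472]
contact_force: [1.0, 1.1, 2.4]
width: 0.0232
```

arm_command(increments=[0,0,0,0,-0.59,0.45,1,0,0,0,0,-0.53,0.51,1,0,0,0,0,-0.46,0.58,1,0,0,0,0,-0.39,0.63,1,0,0,0,0,0,0,1])

```text
clock: 5.65
position: [0.5259, -0.1797, 0.2842]
ee_rot: [-0.525, 0.526, 0.473, -0.473]
contact_force: [4.5, -0.7, 7.5]
width: 0.0236
```

```bash
python3 - <<'E'
from h import *
snap("d"); p,R,s=pose(); print(p,s['contact_force'],s['width'],s['moment'])
E
```

```text
[ 0.5261 -0.1798  0.2841] [3.3601 1.1904 7.3256] 0.023222093726865373 [ 0.208  -0.585  -0.0129]
```

View pics/d_scene.png

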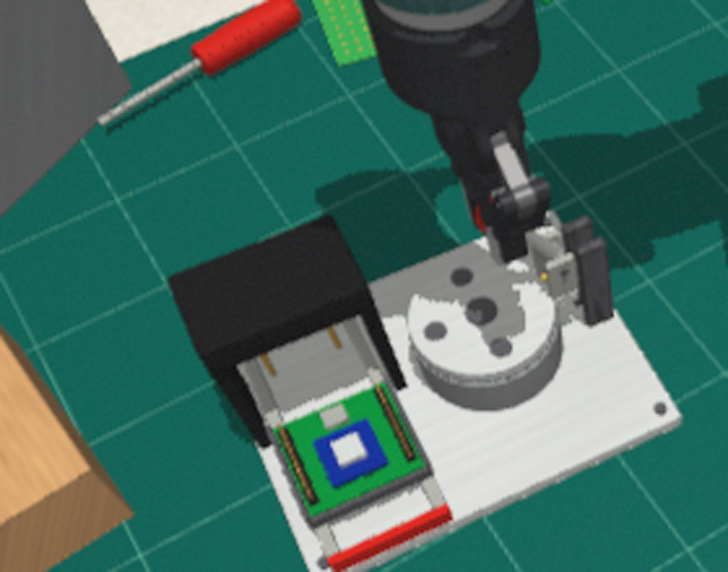

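arm_command(increments=[0,0,0,0,-0.39,0.65,1,0,0,0,0,-0.26,0.7,1,0,0,0,0,-0.14,0.73,1,0,0,0,0,-0.05,0.74,1,0,0,0,0,0,0,1])

```text
clock: 6.38
position: [0.4976, -0.1768, 0.2915]
ee_rot: [-0.526, 0.526, 0.473, -0.473]
contact_force: [2.8, 0.6, 3.2]
width: 0.0234
```

arm_command(increments=[0,0,0,0,0,0.2,1,0,0,0,0,0,0,1])

```text
clock: 6.62
position: [0.4969, -0.1767, 0.2915]
ee_rot: [-0.525, 0.527, 0.473, -0.472]
contact_force: [6.2, -0.3, 2.5]
width: 0.0234
```

```bash
python3 - <<'E'
from h import *
snap("e"); p,R,s=pose(); print(p,s['contact_force'],s['width'],s['moment'])
E
```

```text
[ 0.497  -0.1767  0.2915] [ 5.8022 -0.2327  1.6525] 0.02329540445147544 [ 0.0235 -0.9016  0.0352]
```

View pics/e_scene.png

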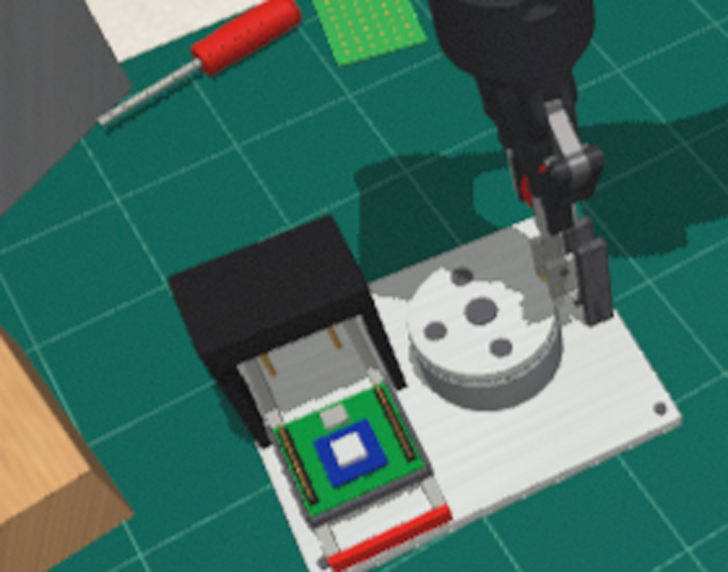

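arm_command(increments=[0,0,0,0,0,0.3,1,0,0,0,0,0,0,1])

```text
clock: 6.98
position: [0.4956, -0.1766, 0.2916]
ee_rot: [-0.524, 0.528, 0.474, -0.471]
contact_force: [11.0, 0.7, -2.1]
width: 0.0231
```

arm_command(increments=[0,0,0,0,0,-0.4,1,0,0,0,0,0,0,1])

```text
clock: 7.22
position: [0.4975, -0.1768, 0.2915]
ee_rot: [-0.525, 0.526, 0.473, -0.473]
contact_force: [4.7, -0.5, 3.9]
width: 0.0232
```

```bash
python3 - <<'E'
from h import *
p,R,s=pose(); print(p,R,s['contact_force'],s['moment'],s['qpos'])
O=np.array([.550,-.1823,0])
# commanded: start tool at p; orbit clockwise about O
w=.08; d=p-O; d[2]=0
r=np.linalg.norm(d); print("r",r,np.degrees(np.arctan2(d[1],d[0])))
Rz=Ro.from_rotvec([0,0,-w]).as_matrix(); print("increment rot",w,"shift cm",R.T@(Rz@d-d)*100)
E
```

```text
[ 0.4975 -0.1768  0.2915] [[ 0.1054  0.0006 -0.9944]
 [ 0.9944 -0.0003  0.1054]
 [-0.0003 -1.     -0.0006]] [ 4.7021 -0.5191  3.9081] [-0.0467 -0.706   0.0058] [-0.4732  0.2963  1.7791 -0.      1.0655 -1.9384]
r 0.05278468990115014 173.99804359737158
increment rot 0.08 shift cm [ 0.4218 -0.0001 -0.0165]
```

arm_command(increments=[0,0.08,0,0.416,0,-0.017,1,0,0.08,0,0.416,0,-0.017,1,0,0.08,0,0.416,0,-0.017,1,0,0.08,0,0.416,0,-0.017,1,0,0,0,0,0,0,1])

```text
clock: 7.85
position: [0.5017, -0.1609, 0.2915]
ee_rot: [-0.594, 0.595, 0.383, -0.383]
contact_force: [5.1, -0.5, 2.8]
width: 0.023
```

```bash
cat >> h.py <<'E'
def orb():
    p,R,s=pose(); d=p[:2]-np.array([.55,-.1823]); a=np.arctan2(d[1],d[0]); yx=np.arctan2(R[1,0],R[0,0])
    print("r",np.linalg.norm(d),"wheel",(np.pi-.1055-a)%(2*np.pi),"tool turn",1.4653-yx,"F tool",R.T@s['contact_force'],"M",s['moment'],"z",p[2])
E
python3 - <<'E'
from h import *
orb(); snap("f")
E
```

```text
r 0.05282080047805906 wheel 0.3124264314249503 tool turn 0.31908627206842 F tool [ 1.5856 -2.8047 -4.8459] M [-0.1716 -0.7084 -0.0858] z 0.29148287389930655
```

View pics/f_scene.png

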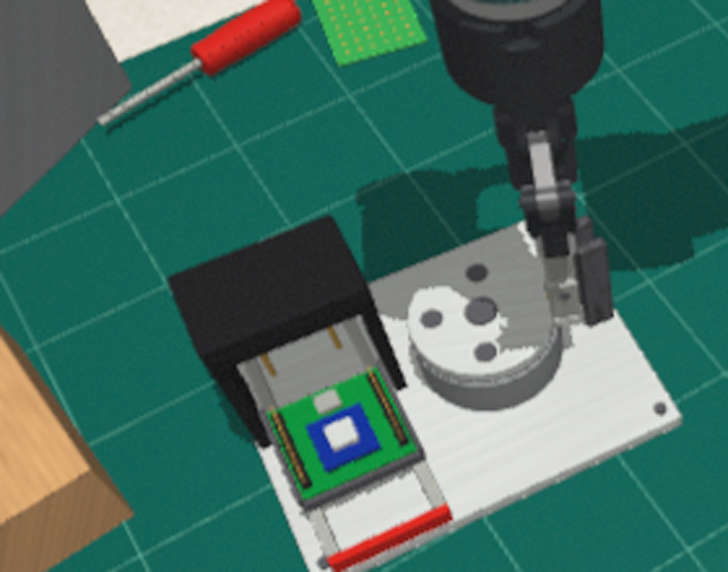

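Wheel holes turned and the carriage moved toward the head (board centre shifted ~(350,448)→(342,433)). Continuing.

arm_command(increments=[0,0.08,0,0.416,0,-0.017,1,0,0.08,0,0.416,0,-0.017,1,0,0.08,0,0.416,0,-0.017,1,0,0.08,0,0.416,0,-0.017,1,0,0.08,0,0.416,0,-0.017,1,0,0.08,0,0.416,0,-0.017,1,0,0.08,0,0.416,0,-0.017,1,0,0.08,0,0.416,0,-0.017,1])

```text
clock: 8.95
position: [0.5234, -0.1373, 0.2915]
ee_rot: [-0.684, 0.685, 0.176, -0.177]
contact_force: [2.5, -3.8, 4.6]
width: 0.0231
```

```bash
python3 - <<'E'
from h import *
orb(); snap("g")
E
```

```text
r 0.05230507335426967 wheel 0.9311548816220103 tool turn 0.9609676120364099 F tool [ 0.37   -4.5751 -4.5182] M [-0.4583 -0.3758  0.1654] z 0.2914804940690303
```

View pics/g_scene.png

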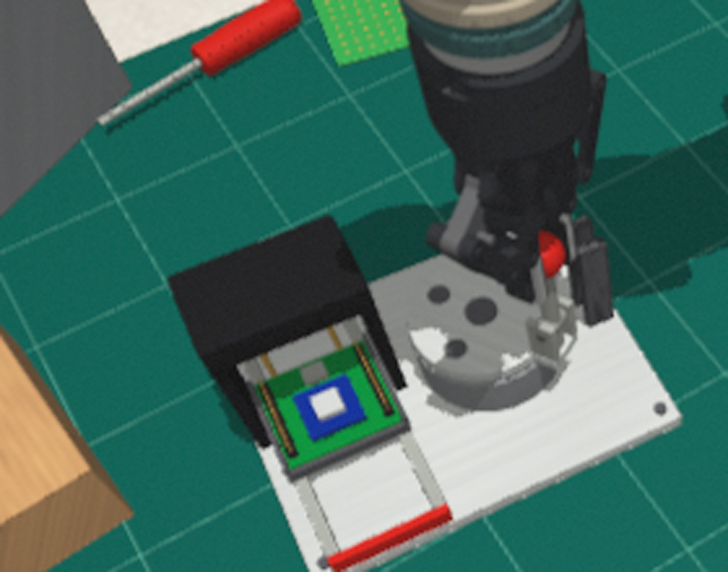

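arm_command(increments=[0,0.08,0,0.416,0,-0.017,1,0,0.08,0,0.416,0,-0.017,1,0,0.08,0,0.416,0,-0.017,1,0,0.08,0,0.416,0,-0.017,1,0,0.08,0,0.416,0,-0.017,1,0,0.08,0,0.416,0,-0.017,1,0,0.08,0,0.416,0,-0.017,1,0,0,0,0,0,0,1])

```text
clock: 10.05
position: [0.5512, -0.1308, 0.2915]
ee_rot: [-0.706, 0.707, -0.019, 0.018]
contact_force: [1.8, -3.2, 4.5]
width: 0.023
```

```bash
python3 - <<'E'
from h import *
orb(); snap("i")
E
```

```text
r 0.05152404035846158 wheel 1.489187106466716 tool turn 1.518252654169431 F tool [ 1.9398 -4.5198 -3.1411] M [-0.4685 -0.2754 -0.0507] z 0.2914681527940136
```

View pics/i_scene.png

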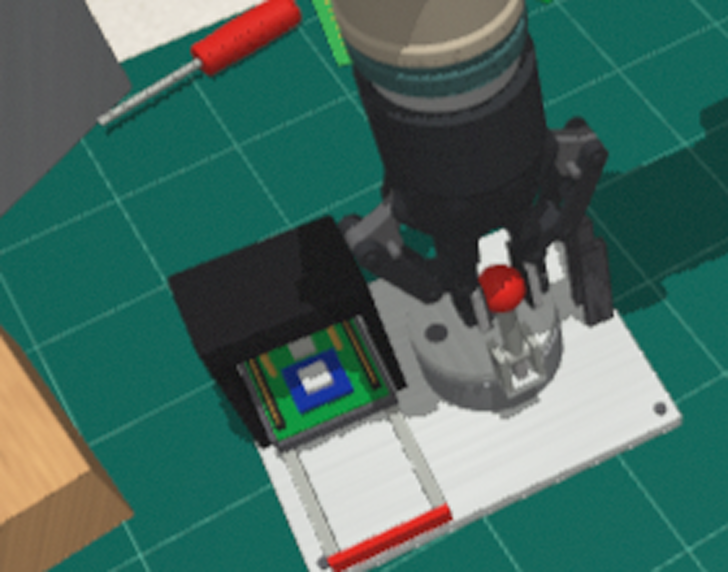

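arm_command(increments=[0,0.06,0,0.31,0,-0.01,1,0,0.04,0,0.21,0,-0.01,1,0,0,0,0,0,0,1])

```text
clock: 10.52
position: [0.5559, -0.1312, 0.2915]
ee_rot: [-0.705, 0.705, -0.055, 0.053]
contact_force: [0.1, -2.6, 6.6]
width: 0.0233
```

arm_command(increments=[0,0.02,0,0.15,0,0,1,0,0,0,0,0,0,1])

```text
clock: 10.78
position: [0.5565, -0.1313, 0.2914]
ee_rot: [-0.704, 0.705, -0.063, 0.058]
contact_force: [-1.7, -2.3, 9.6]
width: 0.0233
```

```bash
python3 - <<'E'
from h import *
orb()
E
```

```text
r 0.051388155360281546 wheel 1.5917821358664113 tool turn 1.636502060935497 F tool [-1.3246 -9.597  -2.5993] M [-0.3311  0.3046  0.4525] z 0.29141563885024263
```

arm_command(increments=[0,0,0,0.2,0,0,1,0,0,0,0,0,0,1])

```text
clock: 11.02
position: [0.5574, -0.1314, 0.2913]
ee_rot: [-0.704, 0.705, -0.064, 0.057]
contact_force: [-5.5, -2.2, 11.2]
width: 0.0234
```

```bash
python3 - <<'E'
from h import *
orb()
E
```

```text
r 0.05137998628476571 wheel 1.609004254830953 tool turn 1.6361999670443104 F tool [ -5.1327 -11.0999  -3.0662] M [-0.345   0.7947  0.3793] z 0.2913414120762164
```

arm_command(increments=[0,0,0,0.3,0,0,1,0,0,0,0,0,0,1])

```text
clock: 11.28
position: [0.5587, -0.1316, 0.2913]
ee_rot: [-0.704, 0.705, -0.066, 0.055]
contact_force: [-11.0, -1.8, 13.7]
width: 0.0232
```

```bash
python3 - <<'E'
from h import *
orb();snap("j")
E
```

```text
r 0.051396506556588506 wheel 1.6349685123941367 tool turn 1.6358637777694263 F tool [-10.7367 -13.537   -3.6466] M [-0.22    1.6183  0.4077] z 0.29127300976949355
```

View pics/j_scene.png

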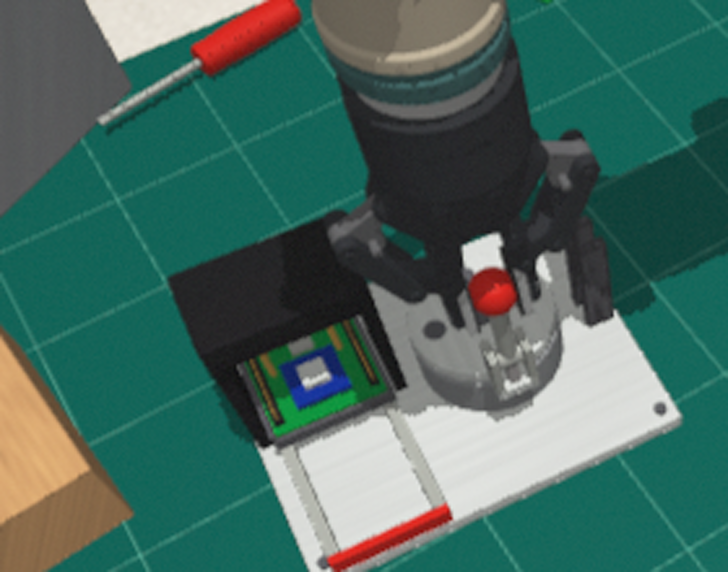

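arm_command(increments=[0,0,0,-0.5,-0.1,0,1,0,0,0,0,0,0,1])

```text
clock: 11.62
position: [0.5565, -0.1313, 0.2915]
ee_rot: [-0.704, 0.705, -0.063, 0.059]
contact_force: [-3.3, -4.2, 3.3]
width: 0.0233
```

```bash
python3 - <<'E'
from h import *
orb()
E
```

```text
r 0.051444370041551404 wheel 1.592099247304777 tool turn 1.6379864650213185 F tool [-2.5311 -3.239  -4.6737] M [-0.6164  0.6165  0.38  ] z 0.2915091935227227
```

arm_command(increments=[0,0,0,0,0,0,0.65,0,0,0,0,0,0,0.55,0,0,0,0,0,0,0.5,0,0,0,0,0,0,0.5])

```text
clock: 12.12
position: [0.5586, -0.1308, 0.2922]
ee_rot: [0.705, -0.704, 0.062, -0.062]
contact_force: [-0.3, -0.5, 0.2]
width: 0.0433
```

```bash
python3 - <<'E'
from h import *
orb();snap("k")
E
```

```text
r 0.05217006128296413 wheel 1.6312727329789503 tool turn 1.6401666273331306 F tool [-0.2007 -0.1672 -0.5484] M [-0.0009 -0.0243  0.0142] z 0.29223681695382786
```

View pics/k_scene.png

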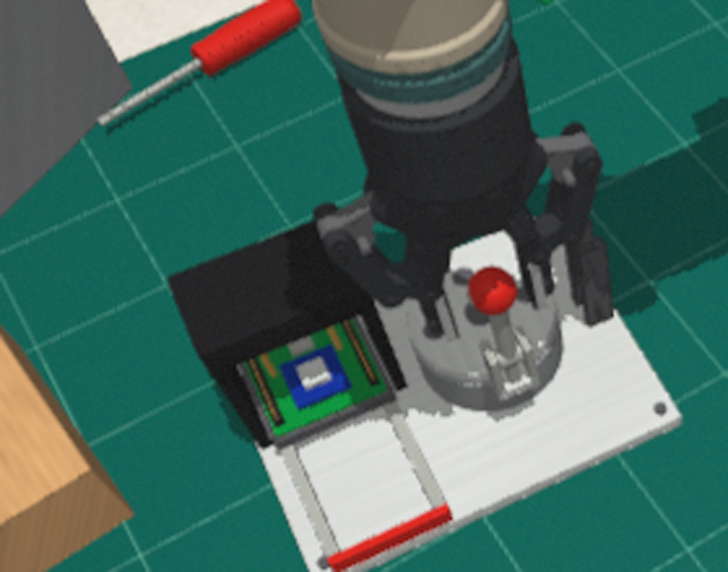

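arm_command(increments=[0,0,0,0,-2,0,0.5,0,0,0,0,-3,0,0.5,0,0,0,0,-4,0,0.5,0,0,0,0,-4,0,0.5,0,0,0,-5,0,0,0.5,0,0,0,-5,0,0,0.5,0,0,0,-5,0,0,0.5,0,0,0,-5,0,0,0.5])

```text
clock: 13.22
position: [0.3599, -0.0958, 0.4224]
ee_rot: [-0.704, 0.704, -0.062, 0.062]
contact_force: [-0.6, -0.3, -0.1]
width: 0.043
```

```bash
python3 - <<'E'
from h import *
snap("l"); orb()
yaw=-.1055; xh=np.array([np.cos(yaw),np.sin(yaw),0]); yh=np.array([-xh[1],xh[0],0]); O=np.array([.550,-.1823,0])
s=lambda u,v:np.array([u/3.6+115-.36,v/3.6+130-.36]); t=lambda u,v:np.array([u/3.5+355-.36,v/3.5+110-.36])
M=tri(s(287,367),t(176,168))[0]; print("chip start",M, "fixture",(M-O)@xh,(M-O)@yh)
for d in (.056,.058,.06): print(d,(proj("scene",M-d*yh)[0]-[60,60])*2.6)
S=cv2.imread("pics/l_scene_full.png")[:,:,::-1];T=cv2.imread("pics/l_top_full.png")[:,:,::-1]
a,_=red(S,(225,140,275,195));print(a)
try:
    b,_=red(T,(390,180,450,235));X=tri(a,b);print(b,X)
except Exception as e: print(e)
print(proj("scene",O+.052*(np.sin(1.6)*yh-np.cos(1.6)*xh)+[0,0,.137]))
E
```

```text
r 0.21210366947304882 wheel 0.32119063668516157 tool turn 1.640931868556697 F tool [ 1.1093 -0.2589 -1.1145] M [-0.051  -0.0883 -0.0193] z 0.42220506064803
chip start [ 0.6584 -0.1475  0.0472] fixture 0.1041486899440158 0.04602598705984281
0.056 [312.8264 373.5185]
0.058 [311.6949 371.0429]
0.06 [310.5661 368.5731]
[248.8913 170.8913]
[404.2241 199.5517] (array([ 0.5563, -0.131 ,  0.1384]), array([-0.5291, -0.1271]), array([-0.1968,  0.2505]))
[[248.1507 171.7139]]
```

View pics/l_scene.png

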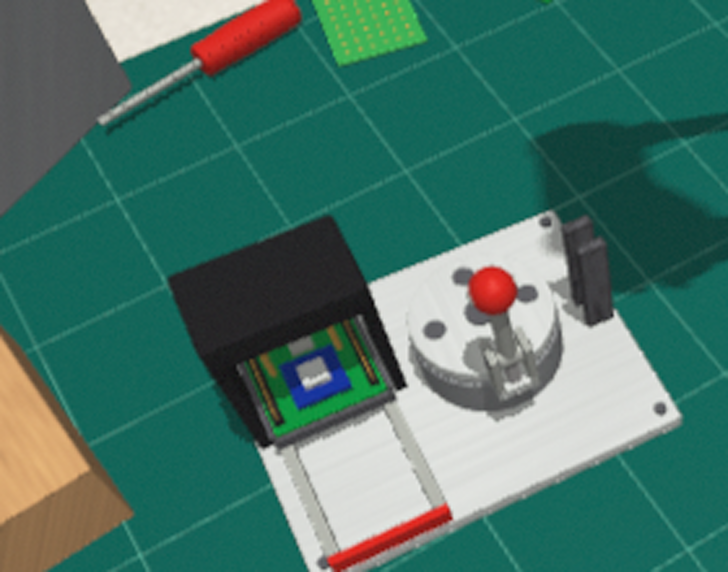

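View pics/l_top.png

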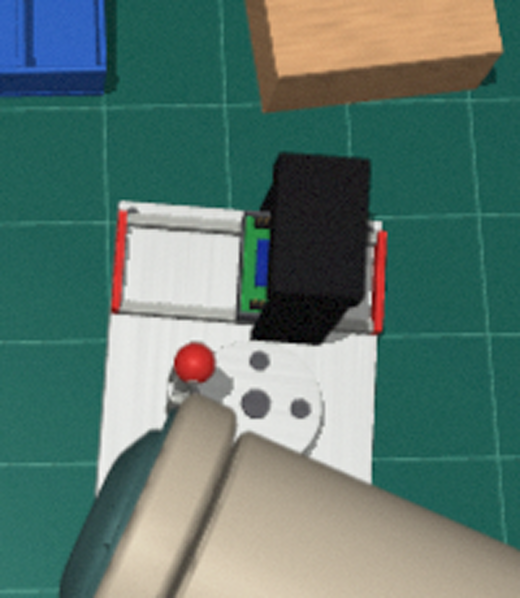

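```bash
python3 - <<'E'
from h import *
yaw=-.1055; xh=np.array([np.cos(yaw),np.sin(yaw),0]); yh=np.array([-xh[1],xh[0],0]); O=np.array([.550,-.1823,0])
M=np.array([.6584,-.1475,.0472])
def cen(f,c,n=8):
    im=cv2.imread(f)[:,:,::-1].astype(int); x0,y0=int(c[0])-14,int(c[1])-14; g=im[y0:y0+28,x0:x0+28]
    m=((g[...,2]-g[...,1]>25)&(g[...,2]-g[...,0]>25)).astype(np.uint8)
    k=cv2.findContours(m,cv2.RETR_EXTERNAL,cv2.CHAIN_APPROX_NONE)[0]; k=cv2.convexHull(np.vstack([q for q in k if len(q)>4]))
    mm=cv2.moments(k); return np.array([mm['m10']/mm['m00']+x0,mm['m01']/mm['m00']+y0]),mm['m00']
p0,a0=cen("pics/scene0.png",(194,232))
for f in("i","j","k","l"):
    p,a=cen(f"pics/{f}_scene_full.png",(181,204)); d=p-p0
    ds=np.linspace(.04,.07,301); e=[np.linalg.norm(proj("scene",M-q*yh)[0]-proj("scene",M)[0]-d) for q in ds]
    print(f,p,a0,a,ds[np.argmin(e)],min(e))
E
```

```text
i [181.4133 205.9497] 429.5 387.5 0.0563 0.030705829654608243
j [180.6697 204.5443] 429.5 391.0 0.05940000000000001 0.12296699813431221
k [180.6697 204.5443] 429.5 391.0 0.05940000000000001 0.12296699813431221
l [180.6697 204.5443] 429.5 391.0 0.05940000000000001 0.12296699813431221
```

```bash
python3 - <<'E'
from rig import ticket
print(ticket.sign_off())
E
```

```text
the job is handed in; nothing more can be done
None
```

I finished the job on the fixture with the green board and handed it in at about 13 s of the 43 s. The simulator reports no verdict.

**What I did:** I pinched the red ball along its cross pin and swung the handle up until it met its stop. An extra push raised the force to about 11 N with almost no movement. Only then did I turn the wheel clockwise to its end stop, where force also rose to about 11 N. I opened the gripper, lifted straight up and backed away.

**Last checks:**
- **Handle:** still upright after release. The ball measured 138 mm high, against 137 mm expected.
- **Carriage:** I measured 59.4 mm of travel, against 60 mm nominal. The picture measurement is the same pressed against the stop and after letting go. I put the 0.6 mm down to measurement error.
- **Wheel angle:** the ball's position gives about 1.59 rad, against 1.6. This agrees within measurement error.
- **Contact:** the force on the gripper was near zero after release. I moved over the empty fixture only well above it and did not touch it.

**Disagreement:** early on, the outline I projected for the wheel sat about 2–3 pixels off in the scene camera, though it matched in the top camera. I went by the ball, hole and screw positions instead, and the grasp worked.

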